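# Set the lash of a reassembled steering gear

### The arm

A 6-joint arm with a two-finger parallel gripper is mounted at the origin on the work surface. World frame = base frame: x ahead of the robot, y to its left, z up, the work surface at z = 0. Lengths are in m, angles in rad, forces in N, time in s.
With the tool pointing down it reaches from about 0.325 to 0.85 m from the base axis. Payload 4.4 kg.
Tool frame: the origin (TCP) lies at the very end of the fingers, on their centre line; the grasp point (between the pads) lies 19 mm behind it (ctrl.grasp_offset is the distance from the TCP to the grasp point, in m); z points along the fingers, y is the line along which they close (so a half turn about z gives the same grasp; the last joint's range is limited). The gripper opens to 94 mm and grips with 3 to 60 N. Pads are 16 mm wide; open, the fingers measure 119 mm over their backs; the gripper's body (75 mm by 177 mm) begins 78 mm behind the grasp point.
Start: joints at [1.022, 0.207, 1.542, -0, 1.393, -0.15], TCP at [0.223, 0.53, 0.205] pointing down, gripper open.
Joint ranges: [-2.73, 2.73], [-0.86, 2.22], [0.23, 2.46], [-1.11, 4.25], [0.08, 2.63], [-2.82, 2.82]. Speed limits (rad/s): [2.79, 2.79, 3.14, 3.14, 3.14, 3.14].

### API

Orientations are given as a rotation vector (axis times angle).
In Python, from cell import readout, viewer, ctrl gives the robot as it stands.
- The arm moves only by the tool step_arm, never from a script. Its arguments are lists of equal length, an entry for each row: "gripper": the opening, from 0 (shut) to 1 (fully open); "slide": the shift along the tool's x, y, z as a fraction of full scale, a list of three; "delta_rot": the turn, a rotation vector about the tool's x, y, z as a fraction of full scale, a list of three. A call has 1 to 8 rows; each row shifts and turns the commanded pose from where the row before left it, along the tool's axes as they then stand; what a row does not reach is not made up. Full scale, the value 1, is 30 mm for a shift and 90 degrees for a turn. A row lasts 1/8 s, in which the tool goes at most 62.5 mm and 10.7 degrees, less where a joint would pass 70% of its speed; a pose out of reach is approached as far as the arm can. A call with a number of a shift or a turn outside -1 to 1 is refused whole. A call with a gripper value outside its range is refused whole. The fingers move at their own pace and stop on an object; the grip force is fixed at half the most. Time passes only in rows, so rows that do not move let the fingers close. It gives the time, the measured TCP pose, the force, the opening and the grip force at its end, in the units of the state.
- readout.get_obs(): the state, without advancing time (a new reading comes with each control period).
- viewer.get_image(name): name is "scene" or "top" or "wrist"; returns a dict with "frame" (384x512x3 uint8, blue, green, red), "intrinsics" (3x3 intrinsics, pixels), "position" and "attitude" of the camera in the world. Camera axes: x right, y down, z forward; pixel columns grow to the right and rows downward; lengths in m; the calibration is good to about 2 mm. The wrist camera is an equidistant fisheye: a pixel r from the principal point sees the ray r / f radians off the axis. A picture is of the moment at which its call begins. There is no depth.
- ctrl.job_done(): hands the job in; it is judged then, once.
Trained networks look in the newest picture that a camera, given by its name, has taken for a name from the list of things; names that differ only in an ending like _2 or _b are one class to them, and where a whole thing is asked for, a point or a joint stands for the part that bears it (a point fixed in the world has none). Each returns a list of dicts, best first, with "confidence" (0 to 1); they miss things now and then, are a little off and sometimes report something else, mostly with a low value. They report only what shows in the picture. A call takes as long as a camera call.
- viewer.recognise(camera, name): "extent" ([left, top, right, bottom] in pixels, round what is visible of it).
- viewer.spot_point(camera, name): "at" ([column, row] in pixels: a listed point, or the origin of a listed thing).
The state is a dict: "clock": time; "qpos": joint angles; "joint_vel": joint speeds; "tau": joint torques, N m; "ee_pos": TCP position; "ee_rot": TCP orientation; "force": force on the tool from outside, world axes, zero at the start; "torque": the same for the moment, N m; "width": finger opening in m; "grasp_force": force on a finger pad.
Only numpy, scipy, OpenCV 4.12 (cv2) and the standard library are available. Lean on these libraries where they do the work, as an engineer would, in place of code of your own. Each camera call takes 0.05 s, during which the arm holds its last target. There are 200 camera calls.

### The job

Before touching the hex key, feel how much free play the steering gear has: rock its drop arm by the eye, gently, first counter-clockwise (seen from above) until it bites and the input flange just begins to twist, hold it there a moment, then clockwise likewise. Then push the hex key clockwise to screw in the lash adjuster until the eye has about 6 mm of free play in all, and prove it by rocking the arm in the same gentle way to the bite once more, counter-clockwise and then clockwise. Leave arm and key let go and the other things on the bench where they are.

Things in the scene. Friction and masses are not known exactly. Their poses are not given: they have to be found in the camera images.
- adjuster (a point): Point on the upright axis about which both the drop arm and the hex key turn, at mid-height of the key's long leg, 240 mm above the bench. Axes as fixture. Below it the round aluminium cover, 100 mm across, top 194 mm up, its bolts and locknut (already slack) to 213 mm.
- eye (a point): Centre of the eye at the free end of the dark steel drop arm, left of the gear: round boss 42 mm across, 22 mm tall (its hole is only drawn), 160 mm from the axis, mid-height 58 mm above bare bench. The point's x runs along the arm from shaft to eye. Behind the eye the arm is 29 mm wide, 18 thick. About 60 mm of clear room around the eye.
- drop_arm (a joint): Arm angle, rad, counter-clockwise from above positive; at 0 it points 110 deg from the fixture's x. Swings freely (drag under 1 N) between two bites and stays where left. The clockwise bite is at 0; the other one lies 0.07 to 0.16 rad (11 to 26 mm at the eye) away at the start, unknown. In a bite it stiffens: about 15 N per mm at the eye, springing back when let go. 6 mm at the eye = 0.0375 rad.
- input_flange (a joint): Twist, rad, of the steel input flange (76 mm disc, white mark on its rim, right end of housing) against its rubber coupling. 0 while the arm is in its play; in a bite 16 rad per rad that the arm goes on, positive for counter-clockwise: 0.0064 per N at the eye. A bite counts from 0.015 (2.3 N), for the proof up to 0.09 (14 N); 0.18 (28 N) is forcing it.
- hex_key (a joint): Angle of the hex key and the lash adjuster in which it sits, rad, clockwise from above positive; at 0 (the start) its long leg points 270 deg counter-clockwise from the fixture's x. Turns, both ways, by pushing the leg sideways (about 3 N at 90 mm from the axis) and stays put. Each 0.1 rad clockwise takes 0.010 rad off the arm's play (1.6 mm at the eye).
- key_end (a point): Point in the key's long leg, 105 mm from the upright axis, 240 mm above the bench. The leg is a level round bar 10 mm thick, red sleeve, that ends 125 mm from the axis; outside the cover (50 mm from the axis) nothing near it is higher than 190 mm.
- spanner: loose open-ended spanner, 190 mm, lying flat in front of the gear, partly under the sweep of the key; leave it alone. Origin: underside.
- mallet: loose rubber mallet with wooden handle, 260 mm, lying to the right; leave it alone. Origin: underside.
- spare_arm: second, loose drop arm lying flat on the bench to the left, nearly the same as the fitted one; not part of the job; leave it alone. Origin: underside.
- grease_jar: jar with yellow label and red cap, 72 mm across, 85 mm tall, standing to the front left of the gear; leave it alone. Origin: underside.
- spray_can: blue spray can, 60 mm across, 170 mm tall, standing to the right; leave it alone. Origin: underside.
- spare_pump: bare aluminium pump body, 90 mm across, 110 mm tall, standing to the right; leave it alone. Origin: underside.
- fixture: Blue welded fixture, fixed to the bench, carrying the steering gear. Origin on the bench under adjuster; z up, x away from the robot. Base plate 15 mm thick, x -20 to +220, y -210 to +100 mm; upright plate at x 105 to 119, 160 tall. Grey housing: sector bore 88 across under the adjuster, 85 to 194 mm up; its level bore behind it ends at y +80; rubber coupling and yoke at its right end.

How it is judged:
By the outcome, as a careful person would: the job done as asked, in the order asked, and still so for the second after the job is handed in, with the robot touching nothing.
It also fails if it takes over 70 s, if anything falls off the work surface, if the arm or the gripper's body presses on something with over 40 N, if the wrist force passes 120 N, or if a joint passes its speed limit or range.

## Working session

There is one attempt and no reset: what is moved stays moved. The work goes in short steps, Python scripts to look and compute and a tool call to move; the robot and the scene stay as the last step left them, time stands still between calls to the robot, and variables do not carry over. Pictures are saved under pics/ and viewed, at most 10 in all, crops included, and the job is handed in when it is done.

Besides the shell and the picture viewer there is one more tool, called after "Call:" as name(argument=value, ...), one argument or row to a line, values as JSON. step_arm: Moves the arm, as the interface text tells. Its arguments: {"type":"object","properties":{"gripper":{"type":"array","items":{"type":"number"}},"slide":{"type":"array","items":{"type":"array","items":{"type":"number","minimum":-1,"maximum":1}}},"delta_rot":{"type":"array","items":{"type":"array","items":{"type":"number","minimum":-1,"maximum":1}}}},"required":["gripper","slide","delta_rot"]}

```bash
mkdir -p pics; cat > h.py <<'E'
import numpy as np, cv2
from scipy.spatial.transform import Rotation as R
from cell import readout, viewer, ctrl
def rot(a):
    a=np.array(a,float)
    if a.shape==(3,3): return a
    return R.from_rotvec(a).as_matrix() if a.size==3 else R.from_quat(a).as_matrix()
def ray(im,px):
    K=np.array(im['intrinsics']);d=np.array([(px[0]-K[0,2])/K[0,0],(px[1]-K[1,2])/K[1,1],1])
    return rot(im['attitude'])@d
def atz(im,px,z):
    p=np.array(im['position']);d=ray(im,px);return p+d*(z-p[2])/d[2]
def proj(im,P):
    K=np.array(im['intrinsics']);c=rot(im['attitude']).T@(np.array(P)-im['position']);c=K@c;return c[:2]/c[2]
E
python3 - <<'E'
from h import *
np.set_printoptions(precision=4,suppress=True)
for c in('scene','top'):
    im=viewer.get_image(c);cv2.imwrite(f'pics/{c}0.png',im['frame']);print(c,im['position'],im['attitude'],np.array(im['intrinsics']).ravel())
    for n,z in(('adjuster',.24),('eye',.058),('key_end',.24),('fixture',0),('spare_arm',0),('grease_jar',0),('spanner',0)):
        for d in viewer.spot_point(c,n)[:2]: print(n,d['at'],round(d['confidence'],2),atz(im,d['at'],z))
o=readout.get_obs();print(o['ee_pos'],o['ee_rot'],o['force'],o['clock'],o['width'])
E
```

```text
scene [ 1.4127 -0.9148  1.2436] [-2.1363 -0.8404  0.4095] [485.1501   0.     250.1968   0.     485.1501 195.4523   0.       0.
   1.    ]
adjuster [287.6, 205.0] 0.63 [0.6938 0.0064 0.24  ]
eye [288.6, 204.1] 0.39 [0.5629 0.18   0.058 ]
key_end [239.5, 197.6] 0.53 [ 0.556  -0.0703  0.24  ]
fixture [288.4, 202.3] 0.71 [0.5138 0.2414 0.    ]
fixture [268.3, 239.7] 0.65 [0.5939 0.0317 0.    ]
spare_arm [305.2, 168.0] 0.78 [0.4212 0.4654 0.    ]
grease_jar [296.7, 192.2] 0.91 [0.4982 0.3125 0.    ]
spanner [232.5, 227.2] 0.54 [ 0.452  -0.0094  0.    ]
top [0.2368 0.0269 1.2606] [-2.1062  2.1189 -0.2246] [368.8923   0.     254.8013   0.     368.8923 192.5171   0.       0.
   1.    ]
adjuster [256.5, 146.7] 0.58 [0.5892 0.0174 0.24  ]
eye [206.0, 175.7] 0.72 [0.5506 0.1864 0.058 ]
eye [361.8, 245.4] 0.26 [ 0.3148 -0.3226  0.058 ]
fixture [254.5, 169.6] 0.81 [0.587  0.0229 0.    ]
spare_arm [129.0, 222.9] 0.94 [0.4    0.4546 0.    ]
spanner [268.2, 205.1] 0.67 [ 0.4592 -0.0238  0.    ]
spanner [369.5, 190.9] 0.52 [ 0.5076 -0.379   0.    ]
[0.2228 0.5301 0.2055] [0.6207 3.0796 0.0002] [0.246  0.5868 0.5194] 0.8 0.09376611334425998
```

```bash
python3 -c "
import cv2,numpy as np
a=cv2.imread('pics/scene0.png');b=cv2.imread('pics/top0.png')
cv2.imwrite('pics/both.png',cv2.resize(np.vstack([a,b]),(400,600)) if 0 else cv2.resize(np.hstack([a,b]),(800,300)))
cv2.imwrite('pics/topbig.png',cv2.resize(b,(800,600)))"
```

```text
(no output)
```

View pics/topbig.png

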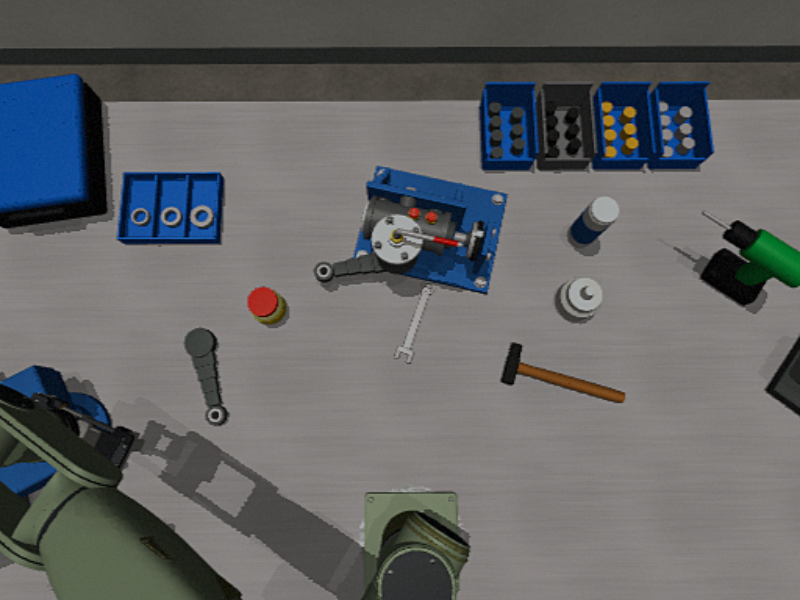

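View pics/scene0.png

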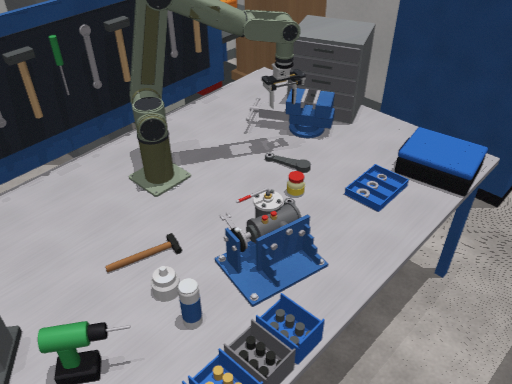

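The top view shows the fixture with the cover at about (397,240) of 800x600, the key pointing right to (460,242), and the eye at (324,271). The scene camera sees the gear from behind, with the key end at about (240,199). Next I refine the fixture pose with a crop.

```bash
python3 -c "
import cv2
b=cv2.imread('pics/top0.png')[100:195,195:330]
cv2.imwrite('pics/crop.png',cv2.resize(b,None,fx=5.9,fy=5.9,interpolation=cv2.INTER_CUBIC))"
```

```text
(no output)
```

View pics/crop.png

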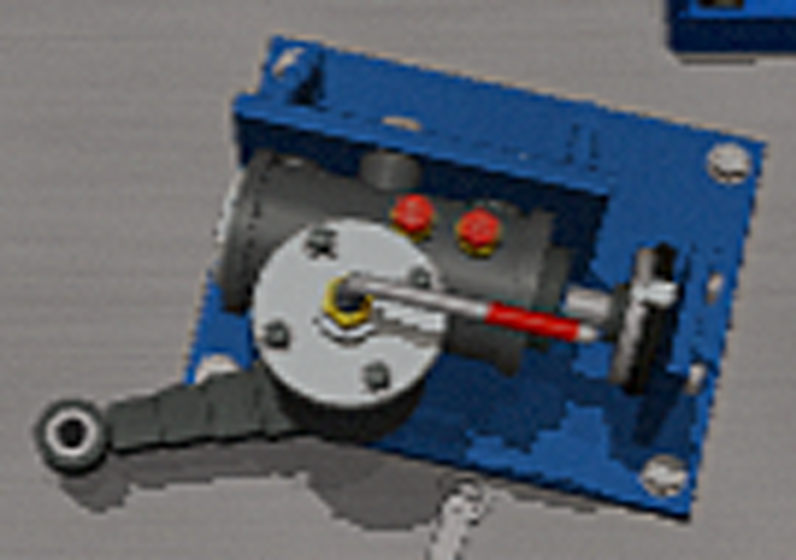

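```bash
python3 - <<'E'
from h import *
from scipy.optimize import least_squares
np.set_printoptions(precision=4,suppress=True)
im=viewer.get_image('top')
px=lambda a:np.array([195,100])+(np.array(a)+.5)/5.9-.5
F=[((.22,.10,.013),(272,37)),((.22,-.21,.013),(765,145)),((-.02,-.21,.013),(688,519)),((0,0,.194),(349,314))]
def W(f,p):
    c,s=np.cos(p[2]),np.sin(p[2]);return np.array([p[0]+c*f[0]-s*f[1],p[1]+s*f[0]+c*f[1],f[2]])
r=least_squares(lambda p:np.concatenate([proj(im,W(f,p))-px(q) for f,q in F]),[.587,.02,-.17])
print(r.x,np.degrees(r.x[2]),r.fun.reshape(-1,2))
p=r.x
for n,q,z in(('eyetop',(71,432),.069),('keyax',(352,285),.24),('keytip',(590,333),.24)):
    w=atz(im,px(q),z);d=w[:2]-p[:2];print(n,w,np.hypot(*d)*1e3,np.degrees(np.arctan2(d[1],d[0])-p[2]))
print('eye110',W((.16*np.cos(np.radians(110)),.16*np.sin(np.radians(110)),.058),p))
print('keyend0',W((0,-.105,.24),p))
for n in('adjuster','key_end'):
  im2=viewer.get_image('scene')
print('scene proj adj,keyend,eye',proj(im2,W((0,0,.24),p)),proj(im2,W((0,-.105,.24),p)))
E
```

```text
[ 0.5862  0.0259 -0.2349] -13.459197404122746 [[-0.0583  0.1266]
 [ 0.1011  0.0471]
 [ 0.11   -0.0147]
 [-0.1324 -0.1353]]
eyetop [0.5577 0.183  0.069 ] 159.72210999009513 113.74540212345633
keyax [0.5856 0.024  0.24  ] 1.981067846540254 -93.06419731607706
keytip [ 0.5603 -0.0924  0.24  ] 121.10370073600197 -88.87335240149189
eye110 [0.568  0.1849 0.058 ]
keyend0 [ 0.5618 -0.0762  0.24  ]
scene proj adj,keyend,eye [266.3261 187.7954] [239.4849 199.2422]
```

The corners, cover, arm length and key tip all agree to within a few mm. The fixture is at (0.586, 0.026) with yaw -13.5°, and the eye is at (0.558, 0.183). Next I turn the tool so y is tangential and x radial, and go above the eye.

Call:
step_arm(
  gripper=[0.6,0.6,0.6,0.6,0.6,0.6,0.6,0.6],
  slide=[
    [0,0,0],
    [0,0,0],
    [0,0,0],
    [0,0,0],
    [0,0,0],
    [0,0,0],
    [-1,0.65,0],
    [-1,0.65,0],
  ],
  delta_rot=[
    [0,0,0.105],
    [0,0,0.105],
    [0,0,0.105],
    [0,0,0.105],
    [0,0,0.105],
    [0,0,0.105],
    [0,0,0],
    [0,0,0],
  ],
)

```text
clock: 1.95
ee_pos: [0.2723, 0.4778, 0.2054]
ee_rot: [2.007, 2.417, 0.0]
force: [0.0, 0.0, 0.4]
width: 0.0562
grasp_force: 0.0
```

Call:
step_arm(
  gripper=[0.6,0.6,0.6,0.6,0.6,0.6,0.6,0.6],
  slide=[
    [-1,0.65,0],
    [-1,0.65,0],
    [-1,0.65,0],
    [-1,0.65,0],
    [-1,0.65,0],
    [-1,0.65,0],
    [-1,0.65,0],
    [-1,0.65,0],
  ],
  delta_rot=[
    [0,0,0],
    [0,0,0],
    [0,0,0],
    [0,0,0],
    [0,0,0],
    [0,0,0],
    [0,0,0],
    [0,0,0],
  ],
)

```text
clock: 2.95
ee_pos: [0.47, 0.2698, 0.2056]
ee_rot: [2.009, 2.415, 0.001]
force: [0.0, -1.0, -0.3]
width: 0.0562
grasp_force: 0.0
```

Call:
step_arm(
  gripper=[0.6,0.6,0.6,0.6,0.6,0.6,0.6],
  slide=[
    [-0.84,0.587,0],
    [-0.84,0.587,0],
    [-0.84,0.587,0],
    [-0.84,0.587,0],
    [0,0,1],
    [0,0,1],
    [0,0,0],
  ],
  delta_rot=[
    [0,0,0],
    [0,0,0],
    [0,0,0],
    [0,0,0],
    [0,0,0],
    [0,0,0],
    [0,0,0],
  ],
)

```text
clock: 3.82
ee_pos: [0.5545, 0.1838, 0.1425]
ee_rot: [-2.006, -2.412, 0.008]
force: [0.4, 0.1, 1.1]
width: 0.0565
grasp_force: 0.0
```

```bash
python3 - <<'E'
from h import *
np.set_printoptions(precision=4,suppress=True)
o=readout.get_obs();print(o['ee_pos'],o['force'],o['torque'],o['qpos'])
im=viewer.get_image('wrist');cv2.imwrite('pics/w1.png',im['frame'])
K=np.array(im['intrinsics']);print(im['position'],K.ravel())
def fz(px,z):
    v=np.array([(px[0]-K[0,2])/K[0,0],(px[1]-K[1,2])/K[1,1]]);t=np.hypot(*v);d=rot(im['attitude'])@np.r_[np.sin(t)*v/t,np.cos(t)]
    return im['position']+d*(z-im['position'][2])/d[2]
for d in viewer.spot_point('wrist','eye')[:3]: print(d,fz(d['at'],.058))
E
```

```text
[0.5545 0.1838 0.1425] [0.4107 0.0562 1.0866] [-0.0597  0.033  -0.0244] [ 0.1721  0.2875  1.577  -0.      1.2837 -0.011 ]
[0.5402 0.2618 0.3225] [297.3186   0.     254.1526   0.     297.3186 189.9551   0.       0.
   1.    ]
{'at': [256.7, 195.5], 'confidence': 0.59} [0.5556 0.1831 0.058 ]
```

View pics/w1.png

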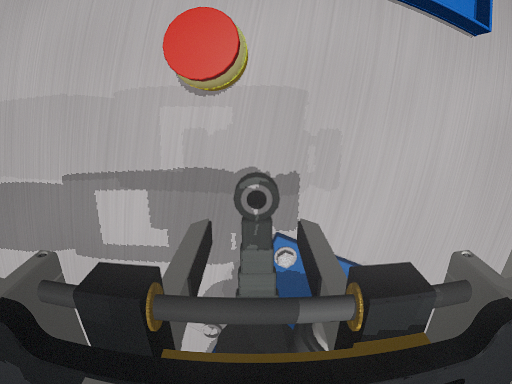

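The wrist view shows the eye at (257,195), centred between the fingers; the two measurements agree to 2 mm. I go down to straddle it.

Call:
step_arm(
  gripper=[0.6,0.6,0.6,0.6,0.6,0.6,0.6,0.6],
  slide=[
    [0,0.07,0.8],
    [0,0,0.8],
    [0,0,0.8],
    [0,0,0.6],
    [0,0,0.24],
    [0,0,0],
    [0,0,0],
    [0,0,0],
  ],
  delta_rot=[
    [0,0,0],
    [0,0,0],
    [0,0,0],
    [0,0,0],
    [0,0,0],
    [0,0,0],
    [0,0,0],
    [0,0,0],
  ],
)

```text
clock: 4.92
ee_pos: [0.5597, 0.185, 0.0492]
ee_rot: [2.008, 2.415, 0.002]
force: [0.4, -0.2, 0.2]
width: 0.0565
grasp_force: 0.0
```

```bash
cat >> h.py <<'E'
A=np.array([.5862,.0259])
def st():
    o=readout.get_obs();f=np.array(o['force']);d=np.array(o['ee_pos'])[:2]-A;u=d/np.hypot(*d);t=np.array([-u[1],u[0]])
    print('t',o['clock'],'pos',np.round(np.array(o['ee_pos'])*1e3,2),'F',np.round(f,2),'Ftan(ccw+)',round(f[:2]@t,2),'Frad',round(f[:2]@u,2),'w',round(o['width']*1e3,2),'r',np.hypot(*d),'ang_arm',np.arctan2(d[1],d[0])+.2349-np.radians(110))
E
python3 -c "
from h import *
st()"
```

```text
t 4.925 pos [559.68 184.97  49.22] F [ 0.39 -0.2   0.2 ] Ftan(ccw+) -0.35 Frad -0.26 w 56.51 r 0.1612621404892242 ang_arm 0.051034438548341665
```

Call:
step_arm(
  gripper=[0.6,0.6,0.6,0.6,0.6,0.6],
  slide=[
    [0,-0.07,0],
    [0,-0.07,0],
    [0,-0.07,0],
    [0,-0.05,0],
    [0,0,0],
    [0,0,0],
  ],
  delta_rot=[
    [0,0,0],
    [0,0,0],
    [0,0,0],
    [0,0,0],
    [0,0,0],
    [0,0,0],
  ],
)

```text
clock: 5.68
ee_pos: [0.5513, 0.1834, 0.0482]
ee_rot: [2.009, 2.415, 0.0]
force: [0.3, 0.1, 0.3]
width: 0.0563
grasp_force: 0.0
```

```bash
python3 -c "
from h import *
st()"
```

```text
t 5.675 pos [551.27 183.4   48.24] F [0.29 0.06 0.35] Ftan(ccw+) -0.3 Frad -0.0 w 56.3 r 0.16132783421875022 ang_arm 0.1040862622138139
```

Call:
step_arm(
  gripper=[0.6,0.6,0.6],
  slide=[
    [0,-0.034,0],
    [0,0,0],
    [0,0,0],
  ],
  delta_rot=[
    [0,0,0],
    [0,0,0],
    [0,0,0],
  ],
)

```text
clock: 6.05
ee_pos: [0.5503, 0.1832, 0.0483]
ee_rot: [2.009, 2.415, 0.0]
force: [-0.5, -0.2, 0.2]
width: 0.0562
grasp_force: 0.0
```

```bash
python3 -c "
from h import *
st()"
```

```text
t 6.05 pos [550.27 183.19  48.27] F [-0.46 -0.25  0.17] Ftan(ccw+) 0.5 Frad -0.14 w 56.2 r 0.16134502571731865 ang_arm 0.11037935512192387
```

Call:
step_arm(
  gripper=[0.6,0.6,0.6],
  slide=[
    [0,-0.034,0],
    [0,0,0],
    [0,0,0],
  ],
  delta_rot=[
    [0,0,0],
    [0,0,0],
    [0,0,0],
  ],
)

```text
clock: 6.42
ee_pos: [0.5492, 0.183, 0.0482]
ee_rot: [-2.009, -2.416, 0.0]
force: [-0.4, -0.3, -0.2]
width: 0.0562
grasp_force: 0.0
```

Call:
step_arm(
  gripper=[0.6,0.6,0.6],
  slide=[
    [0,-0.034,0],
    [0,0,0],
    [0,0,0],
  ],
  delta_rot=[
    [0,0,0],
    [0,0,0],
    [0,0,0],
  ],
)

```text
clock: 6.8
ee_pos: [0.5482, 0.1828, 0.0482]
ee_rot: [-2.009, -2.415, 0.0]
force: [0.5, -0.8, -0.6]
width: 0.0562
grasp_force: 0.0
```

Call:
step_arm(
  gripper=[0.6,0.6,0.6],
  slide=[
    [0,-0.034,0],
    [0,0,0],
    [0,0,0],
  ],
  delta_rot=[
    [0,0,0],
    [0,0,0],
    [0,0,0],
  ],
)

```text
clock: 7.18
ee_pos: [0.5472, 0.1826, 0.0482]
ee_rot: [-2.009, -2.416, 0.0]
force: [0.3, -0.8, 0.3]
width: 0.056
grasp_force: 0.0
```

Call:
step_arm(
  gripper=[0.6,0.6,0.6],
  slide=[
    [0,-0.034,0],
    [0,0,0],
    [0,0,0],
  ],
  delta_rot=[
    [0,0,0],
    [0,0,0],
    [0,0,0],
  ],
)

```text
clock: 7.55
ee_pos: [0.5461, 0.1824, 0.0482]
ee_rot: [-2.009, -2.415, 0.0]
force: [0.5, -0.7, 0.3]
width: 0.0564
grasp_force: 0.0
```

Call:
step_arm(
  gripper=[0.6,0.6,0.6],
  slide=[
    [0,-0.034,0],
    [0,0,0],
    [0,0,0],
  ],
  delta_rot=[
    [0,0,0],
    [0,0,0],
    [0,0,0],
  ],
)

```text
clock: 7.92
ee_pos: [0.5451, 0.1822, 0.0482]
ee_rot: [-2.009, -2.415, 0.0]
force: [0.6, 0.7, -0.5]
width: 0.0564
grasp_force: 0.0
```

Call:
step_arm(
  gripper=[0.6,0.6,0.6],
  slide=[
    [0,-0.034,0],
    [0,0,0],
    [0,0,0],
  ],
  delta_rot=[
    [0,0,0],
    [0,0,0],
    [0,0,0],
  ],
)

```text
clock: 8.3
ee_pos: [0.5441, 0.1821, 0.0482]
ee_rot: [-2.009, -2.415, 0.0]
force: [-0.5, -0.1, 0.0]
width: 0.0564
grasp_force: 0.0
```

```bash
cat >> h.py <<'E'
def weye(name=None):
    im=viewer.get_image('wrist');K=np.array(im['intrinsics'])
    if name: cv2.imwrite('pics/%s.png'%name,im['frame'])
    for d in viewer.spot_point('wrist','eye')[:1]:
        px=d['at'];v=np.array([(px[0]-K[0,2])/K[0,0],(px[1]-K[1,2])/K[1,1]]);t=np.hypot(*v);r=rot(im['attitude'])@np.r_[np.sin(t)*v/t,np.cos(t)]
        w=im['position']+r*(.058-im['position'][2])/r[2];e=w[:2]-A
        print('eye',px,d['confidence'],np.round(w*1e3,1),np.hypot(*e),'ang',np.arctan2(e[1],e[0])+.2349-np.radians(110))
E
python3 -c "
from h import *
st();weye()"
```

```text
t 8.3 pos [544.14 182.07  48.23] F [-0.5  -0.08  0.03] Ftan(ccw+) 0.51 Frad 0.06 w 56.38 r 0.16173401543753327 ang_arm 0.14892610722374355
eye [267.7, 239.7] 0.59 [552.  181.9  58. ] 0.15974689086464916 ang 0.1015630648448127
```

Call:
step_arm(
  gripper=[0.6,0.6,0.6],
  slide=[
    [0,-0.034,0],
    [0,0,0],
    [0,0,0],
  ],
  delta_rot=[
    [0,0,0],
    [0,0,0],
    [0,0,0],
  ],
)

```text
clock: 8.78
ee_pos: [0.5431, 0.1819, 0.0482]
ee_rot: [-2.009, -2.416, 0.0]
force: [0.8, -0.5, -0.1]
width: 0.0562
grasp_force: 0.0
```

Call:
step_arm(
  gripper=[0.6,0.6,0.6],
  slide=[
    [0,-0.034,0],
    [0,0,0],
    [0,0,0],
  ],
  delta_rot=[
    [0,0,0],
    [0,0,0],
    [0,0,0],
  ],
)

```text
clock: 9.15
ee_pos: [0.5421, 0.1817, 0.0483]
ee_rot: [-2.009, -2.415, 0.0]
force: [0.9, -0.4, 0.3]
width: 0.0565
grasp_force: 0.0
```

Call:
step_arm(
  gripper=[0.6,0.6,0.6],
  slide=[
    [0,-0.03,0],
    [0,0,0],
    [0,0,0],
  ],
  delta_rot=[
    [0,0,0],
    [0,0,0],
    [0,0,0],
  ],
)

```text
clock: 9.52
ee_pos: [0.5413, 0.1815, 0.0482]
ee_rot: [-2.009, -2.416, 0.0]
force: [0.2, -1.1, 1.1]
width: 0.0566
grasp_force: 0.0
```

Call:
step_arm(
  gripper=[0.6,0.6,0.6],
  slide=[
    [0,-0.03,0],
    [0,0,0],
    [0,0,0],
  ],
  delta_rot=[
    [0,0,0],
    [0,0,0],
    [0,0,0],
  ],
)

```text
clock: 9.9
ee_pos: [0.5404, 0.1813, 0.0482]
ee_rot: [-2.009, -2.416, 0.0]
force: [-0.4, 0.1, -0.5]
width: 0.0564
grasp_force: 0.0
```

Call:
step_arm(
  gripper=[0.6,0.6,0.6],
  slide=[
    [0,-0.03,0],
    [0,0,0],
    [0,0,0],
  ],
  delta_rot=[
    [0,0,0],
    [0,0,0],
    [0,0,0],
  ],
)

```text
clock: 10.28
ee_pos: [0.5395, 0.1812, 0.0482]
ee_rot: [-2.009, -2.415, 0.0]
force: [-0.2, -0.2, 0.2]
width: 0.0562
grasp_force: 0.0
```

Call:
step_arm(
  gripper=[0.6,0.6,0.6],
  slide=[
    [0,-0.03,0],
    [0,0,0],
    [0,0,0],
  ],
  delta_rot=[
    [0,0,0],
    [0,0,0],
    [0,0,0],
  ],
)

```text
clock: 10.65
ee_pos: [0.5386, 0.181, 0.0482]
ee_rot: [-2.009, -2.415, 0.0]
force: [0.1, -0.1, 0.3]
width: 0.0567
grasp_force: 0.0
```

Call:
step_arm(
  gripper=[0.6,0.6,0.6],
  slide=[
    [0,-0.03,0],
    [0,0,0],
    [0,0,0],
  ],
  delta_rot=[
    [0,0,0],
    [0,0,0],
    [0,0,0],
  ],
)

```text
clock: 11.02
ee_pos: [0.5377, 0.1809, 0.0482]
ee_rot: [-2.009, -2.415, 0.0]
force: [0.2, -0.2, 0.1]
width: 0.0568
grasp_force: 0.0
```

```bash
python3 -c "
from h import *
st();weye()"
```

```text
t 11.025 pos [537.71 180.88  48.24] F [ 0.24 -0.17  0.07] Ftan(ccw+) -0.18 Frad -0.23 w 56.75 r 0.16238913774763844 ang_arm 0.18908469002524342
eye [265.5, 241.9] 0.97 [544.5 179.   58. ] 0.15866690181452275 ang 0.15164609936618056
```

Call:
step_arm(
  gripper=[0.6,0.6,0.6],
  slide=[
    [0,-0.025,0],
    [0,0,0],
    [0,0,0],
  ],
  delta_rot=[
    [0,0,0],
    [0,0,0],
    [0,0,0],
  ],
)

```text
clock: 11.5
ee_pos: [0.537, 0.1808, 0.0482]
ee_rot: [-2.009, -2.415, 0.0]
force: [0.4, -0.6, -0.9]
width: 0.0565
grasp_force: 0.0
```

Call:
step_arm(
  gripper=[0.6,0.6,0.6],
  slide=[
    [0,-0.025,0],
    [0,0,0],
    [0,0,0],
  ],
  delta_rot=[
    [0,0,0],
    [0,0,0],
    [0,0,0],
  ],
)

```text
clock: 11.88
ee_pos: [0.5363, 0.1806, 0.0483]
ee_rot: [-2.009, -2.416, 0.0]
force: [-0.0, 0.3, 1.0]
width: 0.0563
grasp_force: 0.0
```

Call:
step_arm(
  gripper=[0.6,0.6,0.6],
  slide=[
    [0,-0.025,0],
    [0,0,0],
    [0,0,0],
  ],
  delta_rot=[
    [0,0,0],
    [0,0,0],
    [0,0,0],
  ],
)

```text
clock: 12.25
ee_pos: [0.5358, 0.1805, 0.0483]
ee_rot: [2.009, 2.415, 0.001]
force: [2.6, 0.9, -0.8]
width: 0.0566
grasp_force: 0.7
```

Bite starts here (2.7 N). I press slightly further and hold.

Call:
step_arm(
  gripper=[0.6,0.6,0.6,0.6,0.6,0.6],
  slide=[
    [0,-0.012,0],
    [0,0,0],
    [0,0,0],
    [0,0,0],
    [0,0,0],
    [0,0,0],
  ],
  delta_rot=[
    [0,0,0],
    [0,0,0],
    [0,0,0],
    [0,0,0],
    [0,0,0],
    [0,0,0],
  ],
)

```text
clock: 13.0
ee_pos: [0.5356, 0.1805, 0.0483]
ee_rot: [2.008, 2.415, 0.001]
force: [4.5, 1.0, -4.0]
width: 0.0565
grasp_force: 2.2
```

```bash
python3 -c "
from h import *
st();weye();st()"
```

```text
t 13.0 pos [535.61 180.48  48.32] F [ 4.48  1.   -3.96] Ftan(ccw+) -4.57 Frad -0.44 w 56.48 r 0.16264403297545563 ang_arm 0.20212501423549334
eye [267.0, 242.5] 0.83 [543.4 178.3  58. ] 0.158314541190762 ang 0.1595156896595591
t 13.1 pos [535.58 180.47  48.32] F [ 4.21  1.25 -4.09] Ftan(ccw+) -4.39 Frad -0.12 w 56.59 r 0.16264764598755826 ang_arm 0.20233979045468065
```

Call:
step_arm(
  gripper=[0.6,0.6,0.6,0.6,0.6,0.6,0.6,0.6],
  slide=[
    [0,0.12,0],
    [0,0.12,0],
    [0,0.12,0],
    [0,0.12,0],
    [0,0.12,0],
    [0,0.12,0],
    [0,0.12,0],
    [0,0.1,0],
  ],
  delta_rot=[
    [0,0,0],
    [0,0,0],
    [0,0,0],
    [0,0,0],
    [0,0,0],
    [0,0,0],
    [0,0,0],
    [0,0,0],
  ],
)

```text
clock: 14.1
ee_pos: [0.5631, 0.1856, 0.0482]
ee_rot: [-2.009, -2.415, 0.0]
force: [-0.2, 0.5, 0.1]
width: 0.0565
grasp_force: 0.2
```

Call:
step_arm(
  gripper=[0.6,0.6,0.6,0.6,0.6,0.6],
  slide=[
    [0,0.08,0],
    [0,0.06,0],
    [0,0.06,0],
    [0,0,0],
    [0,0,0],
    [0,0,0],
  ],
  delta_rot=[
    [0,0,0],
    [0,0,0],
    [0,0,0],
    [0,0,0],
    [0,0,0],
    [0,0,0],
  ],
)

```text
clock: 14.85
ee_pos: [0.5689, 0.1866, 0.0483]
ee_rot: [2.009, 2.415, 0.0]
force: [-1.3, -0.7, 0.5]
width: 0.0565
grasp_force: 0.0
```

```bash
python3 -c "
from h import *
st();weye()"
```

```text
t 14.85 pos [568.89 186.62  48.3 ] F [-1.31 -0.68  0.51] Ftan(ccw+) 1.37 Frad -0.53 w 56.52 r 0.1616522910902656 ang_arm -0.006880634271381858
eye [241.7, 238.9] 0.77 [560.5 184.   58. ] 0.16021955058418563 ang 0.046837268217779116
```

Call:
step_arm(
  gripper=[0.6,0.6,0.6,0.6,0.6],
  slide=[
    [0,0.05,0],
    [0,0.04,0],
    [0,0,0],
    [0,0,0],
    [0,0,0],
  ],
  delta_rot=[
    [0,0,0],
    [0,0,0],
    [0,0,0],
    [0,0,0],
    [0,0,0],
  ],
)

```text
clock: 15.58
ee_pos: [0.5716, 0.1871, 0.0483]
ee_rot: [2.009, 2.415, 0.0]
force: [-0.6, 0.9, -1.1]
width: 0.0567
grasp_force: 0.0
```

Call:
step_arm(
  gripper=[0.6,0.6,0.6],
  slide=[
    [0,0.03,0],
    [0,0,0],
    [0,0,0],
  ],
  delta_rot=[
    [0,0,0],
    [0,0,0],
    [0,0,0],
  ],
)

```text
clock: 15.95
ee_pos: [0.5724, 0.1873, 0.0482]
ee_rot: [2.009, 2.416, 0.0]
force: [-0.3, -0.3, 0.3]
width: 0.0567
grasp_force: 0.0
```

Call:
step_arm(
  gripper=[0.6,0.6,0.6],
  slide=[
    [0,0.03,0],
    [0,0,0],
    [0,0,0],
  ],
  delta_rot=[
    [0,0,0],
    [0,0,0],
    [0,0,0],
  ],
)

```text
clock: 16.32
ee_pos: [0.5734, 0.1875, 0.0483]
ee_rot: [2.009, 2.415, 0.0]
force: [-0.0, -0.1, 0.3]
width: 0.0566
grasp_force: 0.0
```

Call:
step_arm(
  gripper=[0.6,0.6,0.6],
  slide=[
    [0,0.025,0],
    [0,0,0],
    [0,0,0],
  ],
  delta_rot=[
    [0,0,0],
    [0,0,0],
    [0,0,0],
  ],
)

```text
clock: 16.7
ee_pos: [0.5741, 0.1876, 0.0483]
ee_rot: [2.009, 2.415, 0.0]
force: [0.3, -1.0, 0.6]
width: 0.0565
grasp_force: 0.0
```

Call:
step_arm(
  gripper=[0.6,0.6,0.6],
  slide=[
    [0,0.025,0],
    [0,0,0],
    [0,0,0],
  ],
  delta_rot=[
    [0,0,0],
    [0,0,0],
    [0,0,0],
  ],
)

```text
clock: 17.08
ee_pos: [0.5748, 0.1877, 0.0482]
ee_rot: [2.009, 2.415, 0.0]
force: [0.3, -0.6, 0.3]
width: 0.0562
grasp_force: 0.0
```

Call:
step_arm(
  gripper=[0.6,0.6,0.6],
  slide=[
    [0,0.025,0],
    [0,0,0],
    [0,0,0],
  ],
  delta_rot=[
    [0,0,0],
    [0,0,0],
    [0,0,0],
  ],
)

```text
clock: 17.45
ee_pos: [0.575, 0.1878, 0.0482]
ee_rot: [-2.008, -2.415, 0.001]
force: [-2.7, -1.0, 1.7]
width: 0.0566
grasp_force: 1.1
```

Call:
step_arm(
  gripper=[0.6,0.6,0.6,0.6,0.6,0.6],
  slide=[
    [0,0.012,0],
    [0,0,0],
    [0,0,0],
    [0,0,0],
    [0,0,0],
    [0,0,0],
  ],
  delta_rot=[
    [0,0,0],
    [0,0,0],
    [0,0,0],
    [0,0,0],
    [0,0,0],
    [0,0,0],
  ],
)

```text
clock: 18.2
ee_pos: [0.5753, 0.1879, 0.0482]
ee_rot: [-2.008, -2.415, 0.002]
force: [-5.2, -1.1, 3.9]
width: 0.0567
grasp_force: 2.6
```

```bash
python3 -c "
from h import *
st();weye();st()"
```

```text
t 18.2 pos [575.28 187.86  48.16] F [-5.2  -1.05  3.94] Ftan(ccw+) 5.26 Frad -0.7 w 56.68 r 0.1623295382082389 ang_arm -0.04685725666304519
eye [243.7, 241.4] 0.65 [568.5 183.9  58. ] 0.15894751355007825 ang -0.0023523140178083324
t 18.3 pos [575.3  187.86  48.17] F [-5.97 -1.16  3.93] Ftan(ccw+) 6.04 Frad -0.75 w 56.51 r 0.16232434670041718 ang_arm -0.04695825276230359
```

Both bites were felt. Play is about 25.2 mm (0.157 rad, and vision agrees), so the key needs about 1.20 rad clockwise. I back off to centre, lift, and go to the key with the fingers shut.

Call:
step_arm(
  gripper=[0.6,0.6,0.6,0.6,0.6,0.6,0.6,0.6],
  slide=[
    [0,-0.12,0],
    [0,-0.13,0],
    [0,0,0],
    [0,0,-0.7],
    [0,0,-1],
    [0,0,-1],
    [0,0,-1],
    [0,0,-1],
  ],
  delta_rot=[
    [0,0,0],
    [0,0,0],
    [0,0,0],
    [0,0,0],
    [0,0,0],
    [0,0,0],
    [0,0,0],
    [0,0,0],
  ],
)

```text
clock: 19.3
ee_pos: [0.5689, 0.1866, 0.1904]
ee_rot: [2.008, 2.415, 0.002]
force: [-0.1, -0.0, 0.6]
width: 0.0563
grasp_force: 0.0
```

Call:
step_arm(
  gripper=[0,0,0,0,0,0,0],
  slide=[
    [0,0,-1],
    [0,0,-1],
    [0,0,-0.8],
    [-0.943,-0.085,0],
    [-0.943,-0.085,0],
    [-0.943,-0.085,0],
    [-0.943,-0.085,0],
  ],
  delta_rot=[
    [0,0,0],
    [0,0,0],
    [0,0,0],
    [0,0,0],
    [0,0,0],
    [0,0,0],
    [0,0,0],
  ],
)

```text
clock: 20.18
ee_pos: [0.5795, 0.0726, 0.2734]
ee_rot: [2.008, 2.415, 0.001]
force: [0.6, 0.3, -0.3]
width: 0.0004
grasp_force: 0.0
```

Call:
step_arm(
  gripper=[0,0,0,0,0,0,0,0],
  slide=[
    [-0.943,-0.085,0],
    [-0.943,-0.085,0],
    [-0.943,-0.085,0],
    [-0.943,-0.085,0],
    [-0.943,-0.085,0],
    [0,0,0],
    [0,0,0],
    [0,0,0],
  ],
  delta_rot=[
    [0,0,0],
    [0,0,0],
    [0,0,0],
    [0,0,0],
    [0,0,0],
    [0,0,0.089],
    [0,0,0.089],
    [0,0,0.089],
  ],
)

```text
clock: 21.18
ee_pos: [0.5927, -0.0683, 0.2733]
ee_rot: [2.472, 1.938, 0.001]
force: [-0.0, 0.7, 0.3]
width: 0.0003
grasp_force: 0.0
```

```bash
python3 -c "
from h import *
st();o=readout.get_obs();M=rot(o['ee_rot']);print(o['ee_rot'],np.degrees(np.arctan2(M[1,:2],M[0,:2])),o['qpos'])
im=viewer.get_image('wrist');cv2.imwrite('pics/w2.png',im['frame'])
im=viewer.get_image('top');cv2.imwrite('pics/t2.png',cv2.resize(im['frame'][90:210,180:330],None,fx=5,fy=5))
"
```

```text
t 21.175 pos [592.73 -68.28 273.29] F [-0.05  0.65  0.35] Ftan(ccw+) -0.0 Frad -0.65 w 0.31 r 0.0944087526737387 ang_arm -3.186565235542248
[2.47172093e+00 1.93775295e+00 1.10456291e-03] [ 76.19070361 -13.80929839] [-2.59707157e-01  2.08708965e-01  1.39946251e+00  5.24174021e-05
  1.53232253e+00 -1.86914373e-02]
```

View pics/w2.png

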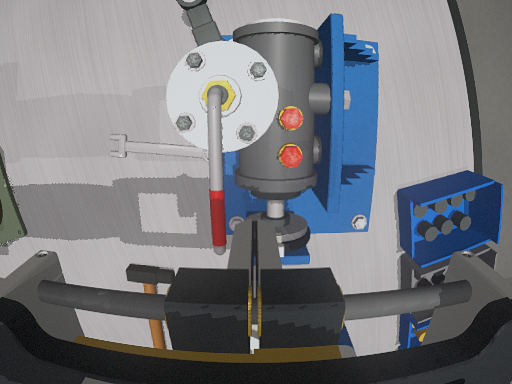

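The wrist view shows the key running from (217,95) to (219,250), with the shut fingers on its far side and parallel to it. I go down and close the gap.

Call:
step_arm(
  gripper=[0,0,0,0,0,0,0],
  slide=[
    [0,0,0.85],
    [0,0,0.85],
    [0,0,0],
    [0,-0.12,0],
    [0,-0.12,0],
    [0,0,0],
    [0,0,0],
  ],
  delta_rot=[
    [0,0,0],
    [0,0,0],
    [0,0,0],
    [0,0,0],
    [0,0,0],
    [0,0,0],
    [0,0,0],
  ],
)

```text
clock: 22.15
ee_pos: [0.5856, -0.0663, 0.2229]
ee_rot: [2.467, 1.944, 0.001]
force: [-0.1, -0.5, -0.3]
width: 0.0005
grasp_force: 0.0
```

```bash
cat >> h.py <<'E'
def key():
    o=readout.get_obs();M=rot(o['ee_rot']);d=M[:2,:2].T@(np.array(o['ee_pos'])[:2]-A);f=M[:2,:2].T@np.array(o['force'])[:2]
    a=np.degrees(np.arctan2(M[1,0],M[0,0]))-180
    im=viewer.get_image('wrist');K=np.array(im['intrinsics'])
    print('t',o['clock'],'p in tool frame from axis mm',d*1e3,'F tool xy',f,'u world deg',a,'key rad if flush',np.radians(256.54-(a%360)))
    for s in viewer.spot_point('wrist','key_end')[:2]:
        px=s['at'];v=np.array([(px[0]-K[0,2])/K[0,0],(px[1]-K[1,2])/K[1,1]]);t=np.hypot(*v);r=rot(im['attitude'])@np.r_[np.sin(t)*v/t,np.cos(t)]
        w=im['position']+r*(.24-im['position'][2])/r[2];e=w[:2]-A
        print('key_end',px,round(s['confidence'],2),np.round(w*1e3,1),np.hypot(*e),'key rad',np.radians(256.54)-np.arctan2(e[1],e[0])%(2*np.pi))
E
python3 -c "
from h import *
np.set_printoptions(precision=3,suppress=True)
key()"
```

```text
t 22.15 p in tool frame from axis mm [-89.794  20.977] F tool xy [-0.502 -0.004] u world deg -103.51248479479223 key rad if flush 0.0009160324763580798
key_end [221.3, 266.4] 0.85 [560.7 -78.2 240. ] 0.10716904043443226 key rad 0.005336698316103394
key_end [156.9, 152.2] 0.46 [543.7   0.6 240. ] 0.04942838242188993 key rad 0.7987070708619122
```

Call:
step_arm(
  gripper=[0,0,0,0,0,0],
  slide=[
    [0,-0.117,0],
    [0,0,0],
    [-0.053,-0.455,0],
    [-0.053,-0.455,0],
    [0,0,0],
    [0,0,0],
  ],
  delta_rot=[
    [0,0,0],
    [0,0,0],
    [0,0,0.0955],
    [0,0,0.0955],
    [0,0,0],
    [0,0,0],
  ],
)

```text
clock: 23.0
ee_pos: [0.555, -0.0601, 0.2222]
ee_rot: [-2.728, -1.557, 0.001]
force: [-0.3, -0.5, 0.2]
width: 0.0007
grasp_force: 0.0
```

```bash
python3 -c "
from h import *
np.set_printoptions(precision=3,suppress=True)
key()"
```

```text
t 23.0 p in tool frame from axis mm [-89.904  16.931] F tool xy [-0.596  0.048] u world deg -120.59160326510005 key rad if flush 0.29900288312140716
key_end [225.0, 262.1] 0.65 [531.8 -62.6 240. ] 0.10387837982269676 key rad 0.3157192578902386
```

Call:
step_arm(
  gripper=[0,0,0,0,0,0],
  slide=[
    [-0.053,-0.455,0],
    [-0.053,-0.455,0],
    [-0.053,-0.455,0],
    [-0.053,-0.455,0],
    [0,0,0],
    [0,0,0],
  ],
  delta_rot=[
    [0,0,0.0955],
    [0,0,0.0955],
    [0,0,0.0955],
    [0,0,0.0955],
    [0,0,0],
    [0,0,0],
  ],
)

```text
clock: 23.85
ee_pos: [0.512, -0.0276, 0.2223]
ee_rot: [-3.067, -0.681, 0.0]
force: [0.3, 0.1, -0.0]
width: 0.0005
grasp_force: 0.0
```

```bash
python3 -c "
from h import *
np.set_printoptions(precision=3,suppress=True)
key()
im=viewer.get_image('wrist');cv2.imwrite('pics/w3.png',im['frame'])"
```

```text
t 23.85 p in tool frame from axis mm [-89.909  17.04 ] F tool xy [0.277 0.042] u world deg -154.94880194656173 key rad if flush 0.898649121874768
key_end [225.7, 264.5] 0.78 [490.  -18.2 240. ] 0.10581263980958266 key rad 0.9062705084445581
```

View pics/w3.png

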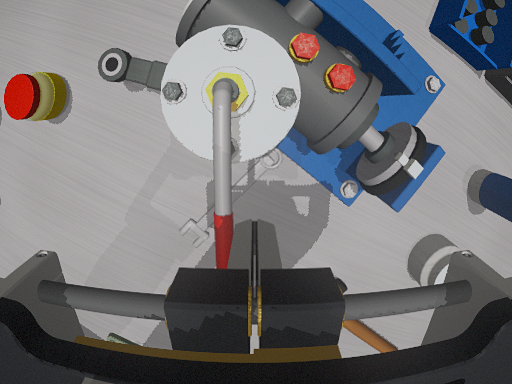

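The key now points at the robot side, flush along the fingers from (222,95) to (222,265), at about 0.905 rad. I make the last 0.30 rad, then back off and rise.

Call:
step_arm(
  gripper=[0,0,0,0,0],
  slide=[
    [-0.053,-0.455,0],
    [-0.053,-0.455,0],
    [0,0,0],
    [0,0,0],
    [0,0,0],
  ],
  delta_rot=[
    [0,0,0.0955],
    [0,0,0.0955],
    [0,0,0],
    [0,0,0],
    [0,0,0],
  ],
)

```text
clock: 24.62
ee_pos: [0.4993, -0.0034, 0.2222]
ee_rot: [-3.134, -0.213, 0.0]
force: [0.7, 0.4, -0.6]
width: 0.0005
grasp_force: 0.0
```

```bash
python3 -c "
from h import *
np.set_printoptions(precision=3,suppress=True)
key()"
```

```text
t 24.625 p in tool frame from axis mm [-90.063  17.286] F tool xy [ 0.756 -0.256] u world deg -172.22660012337488 key rad if flush 1.2002035875552308
key_end [227.8, 262.7] 0.79 [482.7  10.7 240. ] 0.10457140769515871 key rad 1.1897963562543437
```

Call:
step_arm(
  gripper=[0,0,0,0,0],
  slide=[
    [0,0.4,0],
    [0,0,-0.6],
    [0,0,-1],
    [0,0,-0.1],
    [0,0,0],
  ],
  delta_rot=[
    [0,0,0],
    [0,0,0],
    [0,0,0],
    [0,0,0],
    [0,0,0],
  ],
)

```text
clock: 25.35
ee_pos: [0.5009, -0.0151, 0.2735]
ee_rot: [3.134, 0.211, 0.001]
force: [0.1, 0.4, 0.1]
width: 0.0005
grasp_force: 0.0
```

```bash
python3 -c "
from h import *
np.set_printoptions(precision=3,suppress=True)
key();o=readout.get_obs();print(o['ee_pos'],o['ee_rot'],o['qpos'])"
```

```text
t 25.35 p in tool frame from axis mm [-90.061  29.201] F tool xy [ 0.205 -0.411] u world deg -172.28247207741242 key rad if flush 1.201178737112709
key_end [218.2, 227.9] 0.82 [484.6  10.8 240. ] 0.10272620226025761 key rad 1.188469323971772
key_end [470.9, 109.6] 0.18 [ 615.3 -188.3  240. ] 0.21612619078342662 key rad -0.3701910647013964
[ 0.5   -0.015  0.272] [-3.134 -0.211  0.003] [-0.203  0.001  1.63   0.     1.513  1.233]
```

Call:
step_arm(
  gripper=[0,0,0,0,0,0,0],
  slide=[
    [0.444,-0.904,0],
    [0.444,-0.904,0],
    [0.444,-0.904,0],
    [0.444,-0.904,0],
    [0.444,-0.904,0],
    [0.444,-0.904,0],
    [0.444,-0.904,0],
  ],
  delta_rot=[
    [0,0,0],
    [0,0,0],
    [0,0,0],
    [0,0,0],
    [0,0,0],
    [0,0,0],
    [0,0,0],
  ],
)

```text
clock: 26.32
ee_pos: [0.5671, 0.1865, 0.2716]
ee_rot: [3.134, 0.212, -0.004]
force: [-0.5, -0.0, 0.3]
width: 0.0001
grasp_force: 0.0
```

Call:
step_arm(
  gripper=[0.6,0.6,0.6,0.6,0.6,0.6,0.6,0.6],
  slide=[
    [0,0,0],
    [0,0,0],
    [0,0,0],
    [0,0,0],
    [0,0,0],
    [0,0,0],
    [0,0,0],
    [0,0,0],
  ],
  delta_rot=[
    [0,0,-0.111],
    [0,0,-0.111],
    [0,0,-0.111],
    [0,0,-0.111],
    [0,0,-0.111],
    [0,0,-0.111],
    [0,0,-0.111],
    [0,0,-0.111],
  ],
)

```text
clock: 27.32
ee_pos: [0.5669, 0.1855, 0.2716]
ee_rot: [-2.259, -2.181, 0.004]
force: [-0.2, -0.2, -0.7]
width: 0.0564
grasp_force: 0.0
```

Call:
step_arm(
  gripper=[0.6,0.6,0.6,0.6,0.6,0.6,0.6],
  slide=[
    [0,0,0],
    [0,0,1],
    [0,0,1],
    [0,0,1],
    [0,0,1],
    [0,0,0],
    [0,0,0],
  ],
  delta_rot=[
    [0,0,-0.111],
    [0,0,0],
    [0,0,0],
    [0,0,0],
    [0,0,0],
    [0,0,0],
    [0,0,0],
  ],
)

```text
clock: 28.2
ee_pos: [0.568, 0.1857, 0.1537]
ee_rot: [2.068, 2.364, 0.0]
force: [0.8, 0.4, -0.1]
width: 0.0563
grasp_force: 0.0
```

```bash
python3 -c "
from h import *
np.set_printoptions(precision=4,suppress=True)
o=readout.get_obs();M=rot(o['ee_rot']);print(np.degrees(np.arctan2(M[1,:2],M[0,:2])))
st();weye('w4')
im=viewer.get_image('top');print(viewer.spot_point('top','eye')[:1])
"
```

```text
[97.6353  7.6353]
t 28.2 pos [567.97 185.69 153.72] F [ 0.81  0.37 -0.06] Ftan(ccw+) -0.85 Frad 0.27 w 56.27 r 0.1608293852176031 ang_arm -0.0005883259826839904
eye [255.9, 192.5] 0.79 [569.1 184.4  58. ] 0.15946611986416565 ang -0.006726755828183162
[{'at': [204.4, 175.0], 'confidence': 0.55}]
```

Call:
step_arm(
  gripper=[0.6,0.6,0.6,0.6,0.6,0.6,0.6],
  slide=[
    [0,0,0.8],
    [0,0,0.8],
    [0,0,0.8],
    [0,0,0.7],
    [0,0,0.417],
    [0,0,0],
    [0,0,0],
  ],
  delta_rot=[
    [0,0,0],
    [0,0,0],
    [0,0,0],
    [0,0,0],
    [0,0,0],
    [0,0,0],
    [0,0,0],
  ],
)

```text
clock: 29.28
ee_pos: [0.5687, 0.1858, 0.0489]
ee_rot: [2.068, 2.363, 0.003]
force: [0.2, -0.1, 0.2]
width: 0.0562
grasp_force: 0.0
```

Call:
step_arm(
  gripper=[0.6,0.6,0.6,0.6,0.6,0.6,0.6,0.6],
  slide=[
    [0,-0.07,0],
    [0,-0.07,0],
    [0,-0.07,0],
    [0,-0.07,0],
    [0,-0.03,0],
    [0,0,0],
    [0,0,0],
    [0,0,0],
  ],
  delta_rot=[
    [0,0,0],
    [0,0,0],
    [0,0,0],
    [0,0,0],
    [0,0,0],
    [0,0,0],
    [0,0,0],
    [0,0,0],
  ],
)

```text
clock: 30.28
ee_pos: [0.5584, 0.1843, 0.0476]
ee_rot: [-2.069, -2.364, 0.0]
force: [0.4, -0.7, -0.1]
width: 0.0566
grasp_force: 0.0
```

```bash
python3 -c "
from h import *
st()"
```

```text
t 30.275 pos [558.4  184.29  47.62] F [ 0.36 -0.67 -0.09] Ftan(ccw+) -0.24 Frad -0.72 w 56.57 r 0.16081286489541408 ang_arm 0.0596005475434116
```

Call:
step_arm(
  gripper=[0.6,0.6,0.6,0.6,0.6],
  slide=[
    [0,-0.034,0],
    [0,-0.034,0],
    [0,0,0],
    [0,0,0],
    [0,0,0],
  ],
  delta_rot=[
    [0,0,0],
    [0,0,0],
    [0,0,0],
    [0,0,0],
    [0,0,0],
  ],
)

```text
clock: 30.9
ee_pos: [0.5564, 0.1841, 0.0477]
ee_rot: [-2.069, -2.364, 0.0]
force: [-0.1, 0.4, -0.1]
width: 0.0564
grasp_force: 0.0
```

```bash
python3 -c "
from h import *
st()"
```

```text
t 30.9 pos [556.4  184.05  47.71] F [-0.05  0.42 -0.11] Ftan(ccw+) -0.03 Frad 0.43 w 56.43 r 0.16093759652699408 ang_arm 0.07208831547778694
```

Call:
step_arm(
  gripper=[0.6,0.6,0.6],
  slide=[
    [0,-0.025,0],
    [0,0,0],
    [0,0,0],
  ],
  delta_rot=[
    [0,0,0],
    [0,0,0],
    [0,0,0],
  ],
)

```text
clock: 31.28
ee_pos: [0.5557, 0.184, 0.0478]
ee_rot: [-2.069, -2.364, 0.0]
force: [0.6, 0.3, -0.8]
width: 0.0566
grasp_force: 0.0
```

Call:
step_arm(
  gripper=[0.6,0.6,0.6],
  slide=[
    [0,-0.018,0],
    [0,0,0],
    [0,0,0],
  ],
  delta_rot=[
    [0,0,0],
    [0,0,0],
    [0,0,0],
  ],
)

```text
clock: 31.65
ee_pos: [0.5552, 0.1839, 0.0478]
ee_rot: [2.069, 2.364, 0.0]
force: [-0.2, 0.0, 0.2]
width: 0.0565
grasp_force: 0.1
```

Call:
step_arm(
  gripper=[0.6,0.6,0.6],
  slide=[
    [0,-0.018,0],
    [0,0,0],
    [0,0,0],
  ],
  delta_rot=[
    [0,0,0],
    [0,0,0],
    [0,0,0],
  ],
)

```text
clock: 32.02
ee_pos: [0.5548, 0.1839, 0.0478]
ee_rot: [2.069, 2.364, 0.001]
force: [1.4, 0.5, -0.2]
width: 0.0566
grasp_force: 0.7
```

Call:
step_arm(
  gripper=[0.6,0.6,0.6,0.6,0.6,0.6],
  slide=[
    [0,-0.022,0],
    [0,0,0],
    [0,0,0],
    [0,0,0],
    [0,0,0],
    [0,0,0],
  ],
  delta_rot=[
    [0,0,0],
    [0,0,0],
    [0,0,0],
    [0,0,0],
    [0,0,0],
    [0,0,0],
  ],
)

```text
clock: 32.78
ee_pos: [0.5545, 0.1839, 0.0478]
ee_rot: [2.068, 2.364, 0.002]
force: [4.8, 1.2, -4.7]
width: 0.0561
grasp_force: 2.6
```

```bash
python3 -c "
from h import *
st();weye();st()"
```

```text
t 32.775 pos [554.54 183.85  47.81] F [ 4.83  1.22 -4.68] Ftan(ccw+) -4.98 Frad 0.25 w 56.07 r 0.16109466138201975 ang_arm 0.08362798673681748
eye [268.9, 241.0] 0.79 [563.2 182.7  58. ] 0.1584648400026676 ang 0.03131185814664672
t 32.875 pos [554.54 183.85  47.83] F [ 5.51  0.78 -4.34] Ftan(ccw+) -5.56 Frad -0.32 w 56.45 r 0.16109170549608295 ang_arm 0.08365588222655873
```

Call:
step_arm(
  gripper=[0.6,0.6,0.6,0.6,0.6,0.6,0.6,0.6],
  slide=[
    [0,0.12,0],
    [0,0.12,0],
    [0,0.12,0],
    [0,0.1,0],
    [0,0.08,0],
    [0,0.05,0],
    [0,0,0],
    [0,0,0],
  ],
  delta_rot=[
    [0,0,0],
    [0,0,0],
    [0,0,0],
    [0,0,0],
    [0,0,0],
    [0,0,0],
    [0,0,0],
    [0,0,0],
  ],
)

```text
clock: 33.88
ee_pos: [0.5715, 0.1861, 0.0477]
ee_rot: [2.069, 2.364, -0.0]
force: [-0.1, -0.1, -0.6]
width: 0.0566
grasp_force: 0.0
```

```bash
python3 -c "
from h import *
st()"
```

```text
t 33.875 pos [571.51 186.08  47.74] F [-0.1  -0.07 -0.57] Ftan(ccw+) 0.11 Frad -0.06 w 56.56 r 0.16085653299473343 ang_arm -0.022719712277002646
```

Call:
step_arm(
  gripper=[0.6,0.6,0.6,0.6],
  slide=[
    [0,0.04,0],
    [0,0.04,0],
    [0,0,0],
    [0,0,0],
  ],
  delta_rot=[
    [0,0,0],
    [0,0,0],
    [0,0,0],
    [0,0,0],
  ],
)

```text
clock: 34.38
ee_pos: [0.574, 0.1864, 0.0478]
ee_rot: [2.069, 2.364, 0.0]
force: [-0.1, 0.6, -0.1]
width: 0.0564
grasp_force: 0.0
```

Call:
step_arm(
  gripper=[0.6,0.6,0.6],
  slide=[
    [0,0.016,0],
    [0,0,0],
    [0,0,0],
  ],
  delta_rot=[
    [0,0,0],
    [0,0,0],
    [0,0,0],
  ],
)

```text
clock: 34.75
ee_pos: [0.5744, 0.1865, 0.0478]
ee_rot: [2.069, 2.364, -0.0]
force: [0.5, 0.9, -0.2]
width: 0.0563
grasp_force: 0.1
```

Call:
step_arm(
  gripper=[0.6,0.6,0.6],
  slide=[
    [0,0.018,0],
    [0,0,0],
    [0,0,0],
  ],
  delta_rot=[
    [0,0,0],
    [0,0,0],
    [0,0,0],
  ],
)

```text
clock: 35.12
ee_pos: [0.5749, 0.1866, 0.0477]
ee_rot: [2.069, 2.364, 0.0]
force: [-0.6, 0.7, -0.3]
width: 0.0565
grasp_force: 0.1
```

Call:
step_arm(
  gripper=[0.6,0.6,0.6,0.6],
  slide=[
    [0,0.02,0],
    [0,0,0],
    [0,0,0],
    [0,0,0],
  ],
  delta_rot=[
    [0,0,0],
    [0,0,0],
    [0,0,0],
    [0,0,0],
  ],
)

```text
clock: 35.62
ee_pos: [0.5752, 0.1866, 0.0477]
ee_rot: [-2.068, -2.364, 0.001]
force: [-2.2, -0.8, 0.9]
width: 0.0567
grasp_force: 0.9
```

Call:
step_arm(
  gripper=[0.6,0.6,0.6,0.6,0.6,0.6],
  slide=[
    [0,0.016,0],
    [0,0,0],
    [0,0,0],
    [0,0,0],
    [0,0,0],
    [0,0,0],
  ],
  delta_rot=[
    [0,0,0],
    [0,0,0],
    [0,0,0],
    [0,0,0],
    [0,0,0],
    [0,0,0],
  ],
)

```text
clock: 36.38
ee_pos: [0.5755, 0.1867, 0.0476]
ee_rot: [-2.068, -2.364, 0.001]
force: [-4.8, -0.4, 4.3]
width: 0.0566
grasp_force: 2.6
```

```bash
python3 -c "
from h import *
st();weye();st()"
```

```text
t 36.375 pos [575.48 186.68  47.64] F [-4.83 -0.37  4.31] Ftan(ccw+) 4.84 Frad -0.05 w 56.58 r 0.16113273723691465 ang_arm -0.04760528547826848
eye [242.2, 240.4] 0.86 [567.5 183.8  58. ] 0.1589968935829448 ang 0.003891299814096527
t 36.475 pos [575.49 186.67  47.65] F [-5.34 -0.32  4.57] Ftan(ccw+) 5.35 Frad 0.03 w 56.72 r 0.16113122654655243 ang_arm -0.0476557691270445
```

The second rock gives 21.14 − 14.5 (finger clearance) − 0.7 (flex) ≈ 5.95 mm of play. I let go and lift clear.

Call:
step_arm(
  gripper=[0.6,0.6,0.6,0.6,0.6,0.6,0.6,0.6],
  slide=[
    [0,-0.12,0],
    [0,-0.13,0],
    [0,0,0],
    [0,0,-0.7],
    [0,0,-1],
    [0,0,-1],
    [0,0,-1],
    [0,0,-1],
  ],
  delta_rot=[
    [0,0,0],
    [0,0,0],
    [0,0,0],
    [0,0,0],
    [0,0,0],
    [0,0,0],
    [0,0,0],
    [0,0,0],
  ],
)

```text
clock: 37.48
ee_pos: [0.569, 0.1857, 0.1899]
ee_rot: [2.068, 2.363, 0.002]
force: [0.7, 0.6, -0.5]
width: 0.0566
grasp_force: 0.0
```

Call:
step_arm(
  gripper=[0.6,0.6,0.6,0.6],
  slide=[
    [0,0,-0.5],
    [0,0,0],
    [0,0,0],
    [0,0,0],
  ],
  delta_rot=[
    [0,0,0],
    [0,0,0],
    [0,0,0],
    [0,0,0],
  ],
)

```text
clock: 37.98
ee_pos: [0.5676, 0.1855, 0.2019]
ee_rot: [-2.068, -2.363, 0.004]
force: [0.2, 0.8, 0.4]
width: 0.0563
grasp_force: 0.0
```

```bash
python3 -c "
from h import *
st();weye();print(ctrl.job_done())"
```

```text
t 37.975 pos [567.58 185.49 201.92] F [0.17 0.77 0.39] Ftan(ccw+) -0.25 Frad 0.75 w 56.31 r 0.16067060472500982 ang_arm 0.0019978125681978653
eye [256.8, 180.5] 0.6 [569.5 184.3  58. ] 0.15926976639735718 ang -0.009400617724212523
the job is handed in; nothing more can be done
None
```

I handed the job in at about 38 s: free play at the eye was about 25 mm at the start, I turned the key about 1.2 rad clockwise, and the proof rock measured about 5.95 mm (bites at about 5 N each way), with arm and key let go.

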